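# Set the hook stop and load a leg in the trimming cradle

## Robot

A 7-joint arm with a two-finger parallel gripper is mounted at the origin on a cart in front of the work surface, level with it; the furniture and walls round the work are solid. World frame = base frame: x ahead of the robot, y to its left, z up, the work surface at z = 0. Lengths are in m, angles in rad, forces in N, time in s.
With the tool pointing down it reaches from about 0.4 to 0.85 m from the base axis. Payload 10.4 kg.
Tool frame: the origin (TCP) lies midway between the tips of the shut fingers; the grasp point (between the pads) lies 19 mm behind it (r.grasp_offset is the distance from the TCP to the grasp point, in m); z points along the fingers, y is the line along which they close (so a half turn about z gives the same grasp; the last joint's range is limited). The gripper opens to 87 mm and grips with 3 to 60 N. Pads are 19 mm wide; open, the fingers measure 117 mm over their backs; the gripper's body (75 mm by 190 mm) begins 51 mm behind the grasp point.
Start: joints at [-1.129, 0.332, -0.065, 1.46, 0.022, 1.35, -0.088], TCP at [0.28, 0.559, 0.223] pointing down, gripper open.
Joint ranges: [-2.6, 2.6], [-0.5, 2.12], [-1.47, 1.34], [0.16, 2.42], [-1.27, 4.41], [0.06, 2.06], [-2.6, 2.6]. Speed limits (rad/s): [2.22, 2.22, 2.79, 2.79, 3.14, 3.14, 3.14].

## Interface

Orientations are given as a unit quaternion [x, y, z, w].
In Python, from bench import r gives the robot as it stands.
- The arm moves only by the tool drive_tool, never from a script. Its argument "moves" is a list that holds one entry, the list of rows, each a list of 7 numbers: the shift along the tool's x, y, z in m, then the turn, a rotation vector about the tool's x, y, z in rad, then the opening, from 0 (shut) to 1 (fully open). In form: [[[tx, ty, tz, ax, ay, az, jaw], ...]]. A call has 1 to 10 rows; each row shifts and turns the commanded pose from where the row before left it, along the tool's axes as they then stand; what a row does not reach is not made up. A row lasts 1/10 s, in which the tool goes at most 50 mm and 8.59 degrees, less where a joint would pass 70% of its speed; a pose out of reach is approached as far as the arm can. A call is refused whole if a number of a shift passes 0.05 or a number of a turn 0.15, either way. A call with a gripper value outside its range is refused whole. The fingers move at their own pace and stop on an object; "squeeze" is the grip in N (left out, the last holds). Time passes only in rows, so rows that do not move let the fingers close. It gives the time, the measured TCP pose, the force, the opening and the grip force at its end, in the units of the state.
- r.read_state(): the state, without advancing time (a new reading comes with each control period).
- r.camera(name): name is "scene" or "top" or "wrist"; returns the picture (420x560x3 uint8, red, green, blue); there is no depth.
- r.camera_info(name): a dict with "mtx" (3x3 intrinsics, pixels), "k1" (the pictures are not rectified: a ray, as slopes to the right and down, at radius r is drawn at 1 + k1 r^2 times it, then the intrinsics apply), "rvec" (rotation vector, rad) and "tvec" (3), from world to camera coordinates, as OpenCV has them; the wrist camera has in their place "T_tool_cam" (4x4, takes a point from camera to tool coordinates, whose origin is the TCP and whose axes are the flange's). Camera axes: x right, y down, z forward; pixel columns grow to the right and rows downward; lengths in m; the calibration is good to about 2 mm. A picture is of the moment at which its call begins: read the wrist's pose just before it. camera_info takes no time and is no camera call.
- r.close_job(): hands the job in; it is judged then, once.
Trained networks look in the newest picture that a camera, given by its name, has taken for a name from the list of things; names that differ only in an ending like _2 or _b are one class to them, and where a whole thing is asked for, a point or a joint stands for the part that bears it (a point fixed in the world has none). Each returns a list of dicts, best first, with "conf" (0 to 1); they miss things now and then, are a little off and sometimes report something else, mostly with a low value. They report only what shows in the picture. A call takes as long as a camera call.
- r.find_in(camera, query): "bbox" ([left, top, right, bottom] in pixels, round what is visible of it).
- r.place_of(camera, query): "at" ([column, row] in pixels: a listed point, or the origin of a listed thing).
The state is a dict: "time": time; "joint_positions": joint angles; "joint_vel": joint speeds; "joint_torque": joint torques, N m; "ee_pos": TCP position; "eef_rot": TCP orientation; "ft_force": force on the tool from outside, world axes, zero at the start; "torque": the same for the moment, N m; "width": finger opening in m; "grip_force": force on a finger pad.
Only numpy, scipy, OpenCV 4.12 (cv2) and the standard library are available. Lean on these libraries where they do the work, as an engineer would, in place of code of your own. Each camera call takes 0.05 s, during which the arm holds its last target. There are 200 camera calls.

## Task

A stool leg has to be trimmed to length. First screw the hook stop on the sloping cradle in (clockwise from above) until its nose points straight up the slope, so that its steel face looks squarely along the V rail. Then take the leg that lies on the stool top, lay it in the V rail with its thin tenon end downhill and slide it down under the nose until the tenon end rests against the face, and let go; do not disturb the other leg or the marking gauge lying in the middle of the bench.

Things in the scene. Friction and masses are not known exactly. Their poses are not given: they have to be found in the camera images.
- cradle_bed: Bed of the trimming cradle, plywood 322 x 112 x 18 mm, fixed, sloping 30 degrees with its low end towards the robot, left or right of the bench's middle. Origin on its upper surface, on the axis of the stop's screw, 60 mm up from the low end. x: up the slope along the V rail, y: across, z: square out of the bed.
- rail_low (a point): Low end of the V rail, at the bottom of the V: 42 mm up the slope from the bed's origin, 14 mm above the bed; same axes as cradle_bed. The rail runs straight up the slope from here for 212 mm; 26 mm wide over all, V of 120 degrees, lips 21.5 mm above the bed.
- saw_guide (a point): Middle between the four wooden saw guide posts, level with their tops 50 mm above the bed, 209 mm up the slope from the bed's origin. The posts stand 26 to 46 mm either side of the rail's middle, from 14 mm below to 14 mm above this point along the slope.
- stop (a joint): Turn of the hook stop on its screw, rad. 0: nose straight up the slope. Positive: unscrewed, anticlockwise seen from above (along the bed's z); it starts at 0.9 to 2.6 and turning it clockwise brings it to 0. No hard stop there: it runs on to -1.3. Turns stiffly (0.1 N m), stays where it is left, sinks 4 mm per turn screwed in.
- stop_grip (a point): In the stop's wooden head, on the screw's axis, 60 mm above the bed. Head 28 mm wide with parallel sides, from 51 to 73 mm above the bed, reaching 22 mm behind the axis (square tail) and 28 mm before it (rounded nose); below it a 28 mm square block down to 10 mm. Axes turn with the stop: x to the nose, y across, z out of the bed.
- stop_face (a point): Middle of the stop's flat steel face, under the nose: 14 mm before the screw's axis, 30 mm above the bed; the nose overhangs the face by 14 mm. Axes as stop_grip.
- leg_center (a point): Middle of the turned beech leg to trim, 210 mm long, 0.11 kg, lying on the stool top (fixed walnut plank 138 x 292 x 26 mm) across the middle from the cradle, its tenon end roughly to the robot. y: along the leg to the tenon, z: up. 35 mm thick here, 38 at 50 mm to the foot. Home in the rail: 119 mm up the slope, 34 mm above the bed. It may need a push to slide.
- leg_tenon (a point): Centre of the leg's flat tenon end, 18 mm across, 105 mm from leg_center along the leg (30 mm thick 22 mm before the end). Home in the rail it is about 30 mm above the bed.
- leg_c_center (a point): Middle of another leg, 198 mm long, 37 mm thick, loose, lying on the bench between the cradle and the stool top; leave it alone.
- gauge_center (a point): Middle of the marking gauge, 200 mm long, 70 mm tall, loose, behind the leg in the middle of the bench; leave it alone.

How it is judged:
By the outcome, as a careful person would: the job done as asked, in the order asked, and still so for the second after the job is handed in, with the robot touching nothing.
It also fails if it takes over 67 s, if anything falls off the work surface, if the arm or the gripper's body presses on something with over 40 N, if the wrist force passes 120 N, or if a joint passes its speed limit or range.

## Working session

There is one attempt and no reset: what is moved stays moved. The work goes in short steps, Python scripts to look and compute and a tool call to move; the robot and the scene stay as the last step left them, time stands still between calls to the robot, and variables do not carry over. Pictures are saved under pics/ and viewed, at most 11 in all, crops included, and the job is handed in when it is done.

Besides the shell and the picture viewer there is one more tool, called after "Call:" by a JSON object that holds its "api" and its "payload", one argument or row to a line. drive_tool: Moves the arm, as the interface text tells. Its arguments: {"type":"object","properties":{"moves":{"type":"array"},"squeeze":{"type":"number"}},"required":["moves"]}

```bash
ls; mkdir -p pics; cat > h.py <<'E'
import numpy as np, cv2, json
from scipy.spatial.transform import Rotation as R
from bench import r
def snap(n,f):
    im=r.camera(n); cv2.imwrite('pics/'+f,im[:,:,::-1]); return im
def cam(n):
    i=r.camera_info(n); K=np.array(i['mtx'],float)
    if 'rvec' in i:
        Rm=cv2.Rodrigues(np.array(i['rvec'],float))[0]; t=np.array(i['tvec'],float).ravel()
        return K,i['k1'],Rm,t
    s=r.read_state(); T=np.eye(4); T[:3,:3]=R.from_quat(s['eef_rot']).as_matrix(); T[:3,3]=s['ee_pos']
    W=np.linalg.inv(T@np.array(i['T_tool_cam']))
    return K,i['k1'],W[:3,:3],W[:3,3]
def ray(c,uv):
    K,k1,Rm,t=c
    d=cv2.undistortPoints(np.array([[uv]],float),K,np.array([k1,0,0,0.]))[0,0]
    return -Rm.T@t, Rm.T@np.array([d[0],d[1],1])
def proj(c,P):
    K,k1,Rm,t=c
    return cv2.projectPoints(np.atleast_2d(np.array(P,float)),cv2.Rodrigues(Rm)[0],t,K,np.array([k1,0,0,0.]))[0][:,0]
def onz(c,uv,z):
    o,d=ray(c,uv); return o+d*(z-o[2])/d[2]
def tri(cs,uvs):
    A=np.zeros((3,3));b=np.zeros(3)
    for c,u in zip(cs,uvs):
        o,d=ray(c,u); d=d/np.linalg.norm(d); M=np.eye(3)-np.outer(d,d); A+=M;b+=M@o
    p=np.linalg.solve(A,b)
    return p,[np.linalg.norm(proj(c,p)[0]-u) for c,u in zip(cs,uvs)]
E
python3 - <<'E'
from h import *
a=snap('scene','s0.png');b=snap('top','t0.png')
cs=[cam('scene'),cam('top')]
for q in ['cradle_bed','rail_low','saw_guide','stop_grip','stop_face','leg_center','leg_tenon','leg_c_center','gauge_center']:
    u=[r.place_of(n,q) for n in('scene','top')]
    print(q,[[(np.round(x['at'],1).tolist(),round(x['conf'],2)) for x in v[:3]] for v in u])
    if u[0] and u[1]:
        p,e=tri(cs,[u[0][0]['at'],u[1][0]['at']]);print('  ',p.round(4),np.round(e,1))
s=r.read_state();print(s['time'],s['ee_pos'],s['eef_rot'])
E
```

```text
pics
cradle_bed [[([339.1, 281.0], 0.63)], [([364.2, 221.1], 0.87), ([363.7, 154.6], 0.37)]]
   [ 0.4955 -0.2058  0.0675] [1.7 1.5]
rail_low [[([345.1, 263.9], 0.96)], [([365.6, 211.6], 0.76)]]
   [ 0.5198 -0.2052  0.0994] [0.6 0.5]
saw_guide [[([361.0, 193.4], 0.75)], [([363.9, 154.1], 0.9)]]
   [ 0.6444 -0.1802  0.221 ] [1.1 1.2]
stop_grip [[([338.8, 265.4], 0.87)], [([370.4, 237.8], 0.93), ([289.5, 132.5], 0.44)]]
   [ 0.4566 -0.2133  0.1334] [1.1 1. ]
stop_face [[([333.6, 275.7], 0.95)], []]
leg_center [[([196.1, 250.3], 0.83)], []]
leg_tenon [[([161.9, 270.7], 0.94)], [([202.7, 277.1], 0.62), ([361.2, 236.2], 0.61), ([202.4, 237.2], 0.57)]]
   [0.3438 0.2101 0.042 ] [0.5 0.5]
leg_c_center [[([246.7, 288.4], 0.64)], [([280.7, 249.1], 0.71)]]
   [0.4193 0.006  0.0157] [0.2 0.2]
gauge_center [[([311.0, 233.1], 0.78)], [([286.2, 133.3], 0.71)]]
   [ 0.7355 -0.0034  0.0187] [0.5 0.5]
1.0 [0.28013017 0.55872063 0.22255298] [ 2.30299862e-01  9.73119711e-01  3.07811124e-05 -5.57415352e-06]
```

View pics/s0.png

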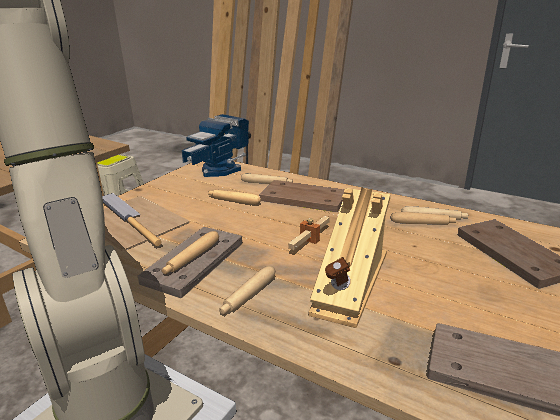

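View pics/t0.png

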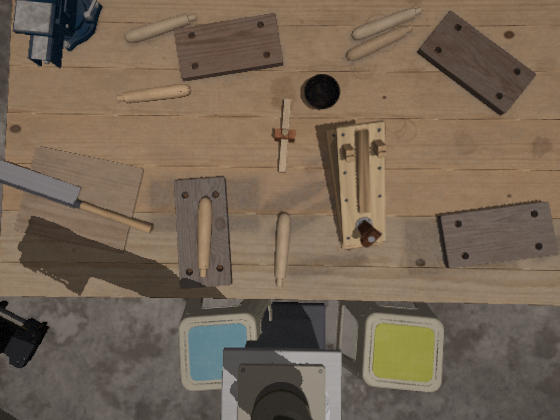

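The scene view shows the cradle right of the middle, with the stop head at about (338,268), the leg on the stool plank at (196,250) with its tenon towards the robot, and the gauge at (310,233). In the top view the stop is at (368,232), the rail runs up to about (364,130), and the leg spans (205,197)–(203,277).

```bash
cat >> h.py <<'E'
def bedpts(p,L):
    x,y,z,yaw=p; M=R.from_euler('ZY',[yaw,-np.pi/6]).as_matrix()
    return np.array([x,y,z])+np.array(L,float)@M.T
def plan(tgt,q,jaw,v=0.045,w=0.14,start=None):
    """rows from current to target TCP pos & rotation (Rotation)"""
    s=r.read_state(); p0=np.array(s['ee_pos']);R0=R.from_quat(s['eef_rot'])
    if start is not None: p0,R0=start
    rv=(R0.inv()*q).as_rotvec(); n=int(max(1,np.ceil(np.linalg.norm(tgt-p0)/v),np.ceil(np.linalg.norm(rv)/w)))
    rows=[]
    for i in range(n):
        Ri=R0*R.from_rotvec(rv*i/n)
        rows.append(np.r_[Ri.inv().apply((tgt-p0)/n),rv/n].round(4).tolist()+[jaw])
    print(n); 
    for k in range(0,n,10): print(json.dumps([rows[k:k+10]]))
def tool(xdir,zdir):
    z=np.array(zdir,float);z/=np.linalg.norm(z);x=np.array(xdir,float);x-=z*(x@z);x/=np.linalg.norm(x)
    return R.from_matrix(np.c_[x,np.cross(z,x),z])
E
python3 - <<'E'
from h import *
from scipy.optimize import least_squares
S,T=cam('scene'),cam('top')
obs=[(S,(0,0,0),(339.1,281)),(T,(0,0,0),(364.2,221.1)),(S,(.042,0,.014),(345.1,263.9)),(T,(.042,0,.014),(365.6,211.6)),
(S,(.209,0,.05),(361,193.4)),(T,(.209,0,.05),(363.9,154.1)),(S,(0,0,.06),(338.8,265.4)),(T,(0,0,.06),(370.4,237.8)),
(T,(-.06,.056,0),(344,248)),(T,(-.06,-.056,0),(386,243)),(T,(.262,.056,0),(337,127)),(T,(.262,-.056,0),(384,122)),(S,(-.06,.056,0),(310,304)),(S,(-.06,-.056,0),(358,318))]
f=lambda p:np.concatenate([proj(c,bedpts(p,L))[0]-u for c,L,u in obs])
s=least_squares(f,[.49,-.2,.065,0.1],loss='soft_l1');print(s.x);print(f(s.x).reshape(-1,2).round(1).tolist())
for u in[(205,197),(205,237),(203,277)]:print(onz(T,u,.044))
i=r.camera_info('wrist');print(np.array(i['T_tool_cam']).round(3),i['mtx'])
E
```

```text
[ 0.48881974 -0.20848959  0.07032242  0.15736309]
[[1.6, 0.5], [-0.1, 3.3], [-0.2, -1.3], [-0.7, 1.0], [0.1, 1.9], [2.5, 0.4], [-0.8, 3.9], [-0.2, -1.6], [-0.1, -0.9], [0.0, -1.8], [-1.0, 2.0], [0.4, -0.0], [-0.4, -4.1], [0.8, -6.3]]
[0.55553264 0.20888956 0.044     ]
[0.44957489 0.20591681 0.044     ]
[0.34507334 0.20806923 0.044     ]
[[ 0.    -0.96  -0.28   0.077]
 [ 1.     0.001 -0.    -0.   ]
 [ 0.001 -0.28   0.96  -0.163]
 [ 0.     0.     0.     1.   ]] [[305.21322911   0.         275.249179  ]
 [  0.         305.21322911 214.34031855]
 [  0.           0.           1.        ]]
```

```bash
python3 - <<'E'
from h import *
p=[.4888,-.2085,.0703,.157]
q1=tool([-1,0,0],[0,0,-1]); t1=np.array([.46,.2,.25])
plan(t1,q1,1)
M=R.from_euler('ZY',[p[3],-np.pi/6]).as_matrix()
q2=tool(-M[:,0],-M[:,2]); t2=bedpts(p,(.03,0,.17)); print(t2)
plan(t2,q2,1,start=(t1,q1))
E
```

```text
9
[[[-0.0357, -0.0267, -0.0031, 0.0, -0.0, -0.0516, 1], [-0.0343, -0.0285, -0.0031, 0.0, -0.0, -0.0516, 1], [-0.0328, -0.0302, -0.0031, 0.0, -0.0, -0.0516, 1], [-0.0312, -0.0319, -0.0031, 0.0, -0.0, -0.0516, 1], [-0.0295, -0.0334, -0.0031, 0.0, -0.0, -0.0516, 1], [-0.0277, -0.0349, -0.0031, 0.0, -0.0, -0.0516, 1], [-0.0259, -0.0363, -0.0031, 0.0, -0.0, -0.0516, 1], [-0.024, -0.0376, -0.0031, 0.0, -0.0, -0.0516, 1], [-0.022, -0.0388, -0.003, 0.0, -0.0, -0.0516, 1]]]
[ 0.43050665 -0.217728    0.23252432]
10
[[[0.0029, -0.0418, 0.0017, -0.0041, -0.0523, -0.0153, 1], [0.0037, -0.0417, 0.0014, -0.0041, -0.0523, -0.0153, 1], [0.0044, -0.0417, 0.001, -0.0041, -0.0523, -0.0153, 1], [0.0051, -0.0416, 0.0006, -0.0041, -0.0523, -0.0153, 1], [0.0057, -0.0415, 0.0002, -0.0041, -0.0523, -0.0153, 1], [0.0063, -0.0414, -0.0003, -0.0041, -0.0523, -0.0153, 1], [0.0069, -0.0413, -0.0009, -0.0041, -0.0523, -0.0153, 1], [0.0075, -0.0412, -0.0014, -0.0041, -0.0523, -0.0153, 1], [0.0081, -0.0411, -0.002, -0.0041, -0.0523, -0.0153, 1], [0.0086, -0.0409, -0.0026, -0.0041, -0.0523, -0.0153, 1]]]
```

Call:
{"api": "drive_tool", "payload": {
  "moves": [
    [[-0.036,-0.027,-0.003,0,0,-0.052,1],[-0.034,-0.029,-0.003,0,0,-0.052,1],[-0.033,-0.03,-0.003,0,0,-0.052,1],[-0.031,-0.032,-0.003,0,0,-0.052,1],[-0.03,-0.033,-0.003,0,0,-0.052,1],[-0.028,-0.035,-0.003,0,0,-0.052,1],[-0.026,-0.036,-0.003,0,0,-0.052,1],[-0.024,-0.038,-0.003,0,0,-0.052,1],[-0.022,-0.039,-0.003,0,0,-0.052,1],[0,0,0,0,0,0,1]]
  ]
}}

```text
time: 2.0
ee_pos: [0.464, 0.1931, 0.2504]
eef_rot: [0.002, 1.0, -0.0, 0.001]
ft_force: [1.0, -0.4, 0.3]
width: 0.0873
grip_force: 0.0
```

```bash
python3 - <<'E'
from h import *
s=r.read_state();print(s['joint_positions'],np.abs(s['joint_vel']).max())
c=cam('wrist');snap('wrist','w1.png')
for q in['leg_center','leg_tenon']:
    for x in r.place_of('wrist',q)[:3]: print(q,x,onz(c,x['at'],.044))
print(r.find_in('wrist','leg_center')[:2])
E
```

```text
[-0.66338963  0.03963795  0.18262061  1.74642907 -0.00558115  1.3547192
  1.0869523 ] 0.1382961242936217
leg_center {'at': [291.5, 181.5], 'conf': 0.73} [0.45360871 0.21218325 0.044     ]
leg_center {'at': [148.5, 361.0], 'conf': 0.58} [0.72077825 0.00396393 0.044     ]
leg_tenon {'at': [287.3, 86.3], 'conf': 0.61} [0.34533571 0.20626724 0.044     ]
[{'bbox': [274.7, 88.9, 302.4, 263.9], 'conf': 0.62}]
```

Call:
{"api": "drive_tool", "payload": {
  "moves": [
    [[0.003,-0.042,0.002,-0.004,-0.052,-0.015,1],[0.004,-0.042,0.001,-0.004,-0.052,-0.015,1],[0.004,-0.042,0.001,-0.004,-0.052,-0.015,1],[0.005,-0.042,0.001,-0.004,-0.052,-0.015,1],[0.006,-0.042,0,-0.004,-0.052,-0.015,1],[0.006,-0.041,0,-0.004,-0.052,-0.015,1],[0.007,-0.041,-0.001,-0.004,-0.052,-0.015,1],[0.008,-0.041,-0.001,-0.004,-0.052,-0.015,1],[0.008,-0.041,-0.002,-0.004,-0.052,-0.015,1],[0.009,-0.041,-0.003,-0.004,-0.052,-0.015,1]]
  ]
}}

```text
time: 3.2
ee_pos: [0.4318, -0.2197, 0.2322]
eef_rot: [-0.077, 0.963, 0.02, 0.259]
ft_force: [1.8, -0.3, 0.3]
width: 0.0871
grip_force: 0.0
```

Call:
{"api": "drive_tool", "payload": {
  "moves": [
    [[0,0,0,0,0,0,1],[0,0,0,0,0,0,1]]
  ]
}}

```text
time: 3.4
ee_pos: [0.4317, -0.2188, 0.2318]
eef_rot: [-0.075, 0.963, 0.021, 0.257]
ft_force: [0.6, 1.2, 0.2]
width: 0.087
grip_force: 0.0
```

```bash
python3 - <<'E'
from h import *
s=r.read_state();print(s['time'],s['ee_pos'],s['joint_positions'],np.abs(s['joint_vel']).max())
c=cam('wrist');snap('wrist','w2.png')
for q in['cradle_bed','rail_low','saw_guide','stop_grip','stop_face']:
    print(q,[(np.round(x['at'],1).tolist(),round(x['conf'],2)) for x in r.place_of('wrist',q)[:2]])
p=[.4888,-.2085,.0703,.157]
print(proj(c,bedpts(p,[(0,0,0),(.042,0,.014),(.209,0,.05),(0,0,.06),(-.06,.056,0),(-.06,-.056,0)])).round(1).tolist())
E
```

```text
3.4 [ 0.43165113 -0.21881207  0.23176683] [-0.31995708 -0.47845944  0.75417687  2.17537997  0.04304868  0.88472383
  2.15462387] 0.047648169451425464
cradle_bed [([279.4, 174.2], 0.84), ([277.9, 183.4], 0.68)]
rail_low [([277.6, 213.5], 0.67)]
saw_guide []
stop_grip [([278.7, 184.4], 0.81), ([277.6, 214.1], 0.36)]
stop_face [([290.9, 170.0], 0.82)]
[[276.8, 169.9], [276.8, 210.5], [276.8, 362.5], [277.1, 179.0], [331.0, 111.8], [222.7, 111.9]]
```

View pics/w2.png

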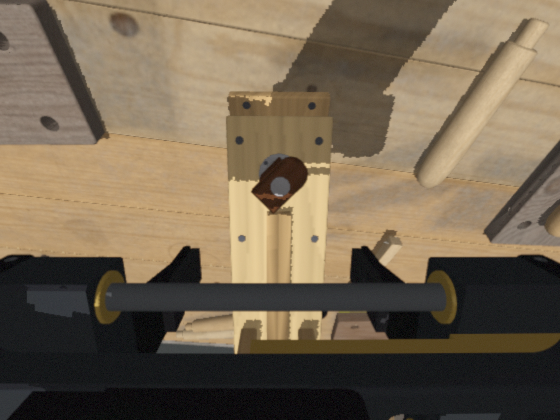

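View pics/w1.png

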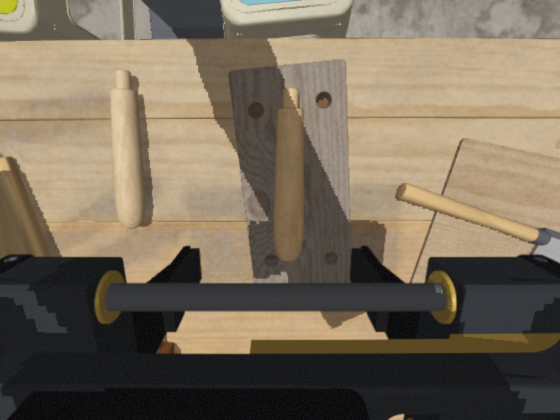

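The wrist view shows the bed square in the image: its low edge is at row 116 (columns 227–331) and the rail starts at (279,213). The stop's rounded nose is at about (303,164) and its square tail at (263,203), so it needs about 2.3 rad. The other wrist view shows the leg from the tenon at (290,90) to the foot at (288,262), alone on the plank.

```bash
python3 - <<'E'
from h import *
from scipy.optimize import least_squares
S,T,W=cam('scene'),cam('top'),cam('wrist')
im=cv2.imread('pics/w2.png')
# screws heads / bed sides: dump rows
g=im.astype(int)
for row in (150,): print([tuple(g[row,c]) for c in range(222,236,2)],[tuple(g[row,c]) for c in range(322,336,2)])
hsv=cv2.cvtColor(im,cv2.COLOR_BGR2HSV)
m=((g[:,:,2]<125)&(g[:,:,2]>g[:,:,0]+15)); mm=np.zeros(m.shape,bool); mm[140:225,235:325]=m[140:225,235:325]
n,lab,st,cen=cv2.connectedComponentsWithStats(mm.astype(np.uint8)); k=1+np.argmax(st[1:,4]);print(st[k],cen[k])
cnt=max(cv2.findContours((lab==k).astype(np.uint8),0,2)[0],key=cv2.contourArea)
print(cv2.minAreaRect(cnt))
obs=[(S,(0,0,0),(339.1,281)),(T,(0,0,0),(364.2,221.1)),(S,(.042,0,.014),(345.1,263.9)),(T,(.042,0,.014),(365.6,211.6)),
(S,(.209,0,.05),(361,193.4)),(T,(.209,0,.05),(363.9,154.1)),(S,(0,0,.06),(338.8,265.4)),(T,(0,0,.06),(370.4,237.8)),
(T,(-.06,.056,0),(344,248)),(T,(-.06,-.056,0),(386,243)),(T,(.262,.056,0),(337,127)),(T,(.262,-.056,0),(384,122)),
(W,(0,0,0),(279.4,174.2)),(W,(.042,0,.014),(278.5,213.5)),(W,(0,0,.06),(278.7,184.4)),(W,(-.06,.056,0),(331,116)),(W,(-.06,-.056,0),(227,116))]
for sel in (obs,obs[12:],):
    f=lambda p:np.concatenate([proj(c,bedpts(p,L))[0]-u for c,L,u in sel])
    s=least_squares(f,[.49,-.2,.065,0.1],loss='soft_l1');print(s.x.round(4));print(f(s.x).reshape(-1,2).round(1).tolist())
o=im[130:235,215:345]; cv2.imwrite('pics/c2.png',cv2.resize(o,None,fx=6,fy=5.7,interpolation=2))
E
```

```text
[(np.int64(110), np.int64(156), np.int64(191)), (np.int64(112), np.int64(159), np.int64(192)), (np.int64(104), np.int64(148), np.int64(181)), (np.int64(78), np.int64(108), np.int64(128)), (np.int64(79), np.int64(112), np.int64(133)), (np.int64(81), np.int64(114), np.int64(134)), (np.int64(75), np.int64(109), np.int64(129))] [(np.int64(80), np.int64(113), np.int64(133)), (np.int64(76), np.int64(110), np.int64(131)), (np.int64(78), np.int64(110), np.int64(130)), (np.int64(76), np.int64(109), np.int64(129)), (np.int64(72), np.int64(98), np.int64(117)), (np.int64(64), np.int64(82), np.int64(97)), (np.int64(64), np.int64(83), np.int64(98))]
[ 252  153   57   62 1706] [280.485932   181.35287222]
((280.0285339355469, 181.85162353515625), (51.970802307128906, 65.34120178222656), 10.885526657104492)
[ 0.4904 -0.2063  0.0749  0.1552]
[[1.1, -1.7], [-0.6, 2.6], [-0.7, -3.6], [-1.2, 0.2], [-0.2, -0.3], [2.1, -0.8], [-1.4, 1.5], [-0.7, -2.2], [-0.7, -1.5], [-0.4, -2.4], [-1.5, 0.7], [0.2, -1.2], [-1.4, -0.5], [-0.6, 1.2], [-0.0, -0.6], [1.9, -0.3], [-3.1, -0.7]]
[ 0.4953 -0.2048  0.0683  0.1615]
[[-0.7, -0.6], [0.2, 0.1], [0.5, -1.1], [0.9, 0.8], [-1.4, 0.9]]
```

View pics/c2.png

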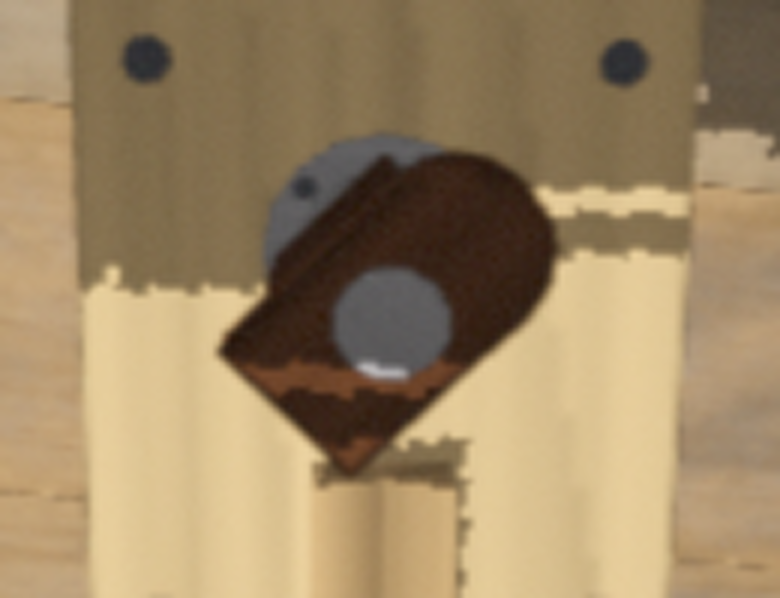

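The crop shows the head clearly: tail corners at full-image (252,191) and (273,212), the screw disc at (280.2,186.7), and both sides running at exactly 45° in the image. The nose is therefore at about 135° (2.36 rad), and the rail end spans columns 267.7–291.3 at row 214.

```bash
python3 - <<'E'
from h import *
from scipy.optimize import least_squares
W=cam('wrist'); px=lambda a,b:(a/6+215,b/5.7+130)
def f(p):
    c,s=np.cos(p[4]),np.sin(p[4]); rot=lambda x,y,z:(c*x-s*y,s*x+c*y,z)
    L=[((0,0,.0755),px(391,323)),(rot(-.022,-.014,.0745),px(222,350)),(rot(-.022,.014,.0745),px(350,470)),
     ((.042,-.013,.0215),px(316,478)),((.042,.013,.0215),px(458,478)),((-.06,.056,0),(331,116)),((-.06,-.056,0),(227,116)),
     ((.0,-.056,0),px(82,320)),((.0,.056,0),px(685,320))]
    w=[1]*7+[1,1]
    e=np.array([proj(W,bedpts(p[:4],l))[0]-u for l,u in L]); e[7:,1]=0
    return e.ravel()
s=least_squares(f,[.493,-.205,.069,.157,2.36],loss='soft_l1');print(s.x.round(4));print(f(s.x).reshape(-1,2).round(1).tolist())
E
```

```text
[ 0.497  -0.2041  0.0638  0.1666  3.4966]
[[-0.6, -1.9], [50.6, 10.3], [0.2, -0.2], [-0.4, -0.2], [-0.3, -0.3], [0.3, 0.0], [-0.6, 0.6], [0.4, 0.0], [-0.3, 0.0]]
```

```bash
python3 - <<'E'
from h import *
from scipy.optimize import least_squares
W=cam('wrist'); px=lambda a,b:(a/6+215,b/5.7+130)
def f(p):
    c,s=np.cos(p[4]),np.sin(p[4]); rot=lambda x,y,z:(c*x-s*y,s*x+c*y,z)
    L=[((0,0,.0755),px(391,323)),(rot(-.022,.014,.0745),px(222,350)),(rot(-.022,-.014,.0745),px(350,470)),
     ((.042,-.013,.0215),px(316,478)),((.042,.013,.0215),px(458,478)),((-.06,.056,0),(331,116)),((-.06,-.056,0),(227,116)),
     ((.0,-.056,0),px(82,320)),((.0,.056,0),px(685,320))]
    e=np.array([proj(W,bedpts(p[:4],l))[0]-u for l,u in L]); e[7:,1]=0
    return e.ravel()
s=least_squares(f,[.493,-.205,.069,.157,2.36],loss='soft_l1');p=s.x;print(p.round(4));print(f(p).reshape(-1,2).round(1).tolist())
p[:3]=.6*p[:3]+.4*np.array([.4888,-.2085,.0703]) if 0 else p[:3]
# target: tool z=-bz, tool y perpendicular to nose; angle a = nose dir
M=R.from_euler('ZY',[p[3],-np.pi/6]).as_matrix(); st=r.read_state()
Rc=R.from_quat(st['eef_rot']).as_matrix(); print('tool in bed',(M.T@Rc).round(3).tolist(), 'tcp in bed',M.T@(np.array(st['ee_pos'])-p[:3]))
E
```

```text
[ 0.4967 -0.2039  0.0647  0.1619  2.3553]
[[-0.2, -1.6], [-0.6, -0.2], [0.3, 0.1], [-0.3, 0.2], [-0.1, 0.1], [0.8, 0.4], [-0.3, 0.6], [0.5, 0.0], [0.0, 0.0]]
tool in bed [[-1.0, 0.003, -0.003], [0.003, 1.0, -0.002], [0.003, -0.002, -1.0]] tcp in bed [ 0.0262212  -0.00358735  0.17776872]
```

```bash
cat >> h.py <<'E'
P0=[.4962,-.2043,.0655,.1619]
def bedM(p=None): return R.from_euler('ZY',[(p or P0)[3],-np.pi/6]).as_matrix()
def bedtool(a,p=None):  # tool z=-bed z, tool x at angle a in bed
    M=bedM(p); return tool(M@[np.cos(a),np.sin(a),0],-M[:,2])
E
python3 - <<'E'
from h import *
plan(bedpts(P0,(0,0,.11)),bedtool(2.356),1)
E
```

```text
6
[[[0.0043, 0.0006, 0.0111, -0.0005, -0.0003, 0.1305, 1], [0.0044, -0.0, 0.0111, -0.0005, -0.0003, 0.1305, 1], [0.0044, -0.0006, 0.0111, -0.0005, -0.0003, 0.1305, 1], [0.0042, -0.0012, 0.0111, -0.0005, -0.0003, 0.1305, 1], [0.0041, -0.0017, 0.0111, -0.0005, -0.0003, 0.1305, 1], [0.0038, -0.0022, 0.0111, -0.0005, -0.0003, 0.1305, 1]]]
```

Call:
{"api": "drive_tool", "payload": {
  "moves": [
    [[0.004,0.0005,0.011,0,0,0.13,1],[0.0045,0,0.011,0,0,0.13,1],[0.0045,-0.0005,0.011,0,0,0.13,1],[0.004,-0.001,0.011,0,0,0.13,1],[0.004,-0.0015,0.011,0,0,0.13,1],[0.004,-0.002,0.011,0,0,0.13,1],[0,0,0,0,0,0,1],[0,0,0,0,0,0,1]]
  ]
}}

```text
time: 4.5
ee_pos: [0.4415, -0.2136, 0.1618]
eef_rot: [0.294, 0.92, 0.116, 0.23]
ft_force: [-0.2, -0.2, 0.4]
width: 0.087
grip_force: 0.0
```

```bash
python3 - <<'E'
from h import *
s=r.read_state();print(s['time'],np.round(s['joint_positions'],2))
M=bedM();print('tcp bed',M.T@(np.array(s['ee_pos'])-P0[:3]),(M.T@R.from_quat(s['eef_rot']).as_matrix()).round(3).tolist())
c=cam('wrist');im=snap('wrist','w3.png')
for q in['stop_grip','stop_face','rail_low','cradle_bed']:
    print(q,[(np.round(x['at'],1).tolist(),round(x['conf'],2)) for x in r.place_of('wrist',q)[:2]])
a=2.355;C,S=np.cos(a),np.sin(a);rot=lambda x,y,z:(C*x-S*y,S*x+C*y,z)
print(proj(c,bedpts(P0,[(0,0,.0755),rot(-.022,.014,.0745),rot(-.022,-.014,.0745),(0,0,.06),(.042,0,.014)])).round(1).tolist())
E
```

```text
4.5 [-0.22 -0.3   0.74  2.26 -0.19  0.71  1.61]
tcp bed [ 8.90771211e-05 -3.19015668e-04  1.11128630e-01] [[-0.711, 0.703, -0.003], [0.703, 0.711, -0.002], [0.001, -0.004, -1.0]]
stop_grip [([274.8, 233.8], 0.95)]
stop_face [([273.7, 211.5], 0.6)]
rail_low [([305.1, 250.8], 0.96)]
cradle_bed [([273.5, 213.2], 0.77)]
[[275.8, 239.3], [256.0, 267.3], [295.0, 267.6], [275.8, 231.8], [308.2, 245.8]]
```

View pics/w3.png

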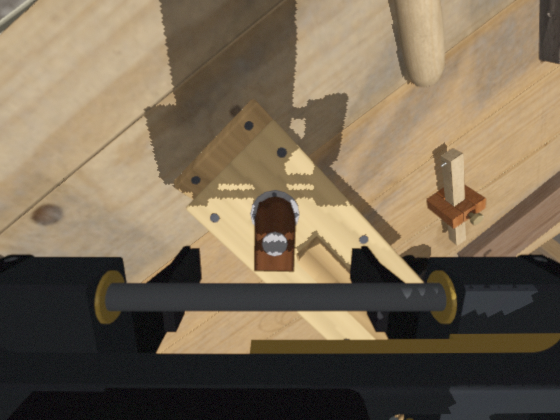

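The tail is at row 271 (predicted 267.5), the disc at (274.5,243), and the head is 41 px wide, all consistent with the bed being about 6 mm higher along its normal. I'll correct for that and descend.

Call:
{"api": "drive_tool", "payload": {
  "moves": [
    [[0,-0.001,0.012,0,0.003,0,1],[0,0,0.013,0,0,0,1],[0,0,0.013,0,0,0,1],[0,0,0.013,0,0,0,1],[0,0,0.013,0,0,0,1],[0,0,0,0,0,0,1]]
  ],
  "squeeze": 30
}}

```text
time: 5.35
ee_pos: [0.4723, -0.2089, 0.1049]
eef_rot: [0.295, 0.921, 0.116, 0.228]
ft_force: [-0.4, 0.1, -0.2]
width: 0.0873
grip_force: 0.0
```

Call:
{"api": "drive_tool", "payload": {
  "moves": [
    [[0,0,0,0,0,0,0.5],[0,0,0,0,0,0,0.2],[0,0,0,0,0,0,0.2],[0,0,0,0,0,0,0.2],[0,0,0,0,0,0,0.2],[0,0,0,0,0,0,0.2]]
  ]
}}

```text
time: 5.95
ee_pos: [0.4723, -0.2096, 0.1059]
eef_rot: [0.296, 0.92, 0.117, 0.229]
ft_force: [-1.1, -0.5, -0.9]
width: 0.047
grip_force: 0.0
```

Call:
{"api": "drive_tool", "payload": {
  "moves": [
    [[0,0,0,0,0,0,0],[0,0,0,0,0,0,0],[0,0,0,0,0,0,0],[0,0,0,0,0,0,0],[0,0,0,0,0,0,0]]
  ]
}}

```text
time: 6.45
ee_pos: [0.4725, -0.2093, 0.1059]
eef_rot: [0.296, 0.92, 0.117, 0.229]
ft_force: [-1.4, 1.8, 3.4]
width: 0.0276
grip_force: 29.9
```

Call:
{"api": "drive_tool", "payload": {
  "moves": [
    [[0,0,0.0001,0,0,0.147,0],[0,0,0.0001,0,0,0.147,0],[0,0,0.0001,0,0,0.147,0],[0,0,0.0001,0,0,0.147,0],[0,0,0.0001,0,0,0.147,0],[0,0,0.0001,0,0,0.147,0]]
  ]
}}

```text
time: 7.05
ee_pos: [0.4725, -0.2093, 0.1052]
eef_rot: [0.663, 0.704, 0.204, 0.156]
ft_force: [-2.9, 1.0, 5.0]
width: 0.0281
grip_force: 29.8
```

```bash
sed -i 's/^P0=.*/P0=[.4932,-.2048,.0707,.1619]/' h.py; cat >> h.py <<'E'
def inbed():
    s=r.read_state();M=bedM();A=M.T@R.from_quat(s['eef_rot']).as_matrix()
    print('t',s['time'],'tcp',(M.T@(np.array(s['ee_pos'])-P0[:3])).round(4),'ang',np.arctan2(A[1,0],A[0,0]).round(4),'z',A[:,2].round(3),'F',np.round(s['ft_force'],1),'T',np.round(s['torque'],2),'w',s['width'],s['grip_force'],'j',np.round(s['joint_positions'],2))
E
python3 -c "
from h import *
inbed()"
```

```text
t 7.05 tcp [-0.0011 -0.0011  0.0405] ang 1.4693 z [-0.005 -0.    -1.   ] F [-2.9  1.   5. ] T [0.19 0.73 0.39] w 0.028138621639154867 29.84690782148391 j [-0.27 -0.09  0.81  2.28 -0.49  0.58  0.98]
```

Call:
{"api": "drive_tool", "payload": {
  "moves": [
    [[0,0,0.0001,0,0,0.147,0],[0,0,0.0001,0,0,0.147,0],[0,0,0.0001,0,0,0.147,0],[0,0,0.0001,0,0,0.147,0],[0,0,0.0001,0,0,0.147,0],[0,0,0.0001,0,0,0.147,0],[0,0,0.0001,0,0,0.147,0],[0,0,0.0001,0,0,0.147,0],[0,0,0.0001,0,0,0.147,0],[0,0,0.0001,0,0,0.147,0]]
  ]
}}

```text
time: 8.05
ee_pos: [0.4726, -0.2089, 0.1041]
eef_rot: [0.963, 0.078, 0.255, -0.021]
ft_force: [-6.8, 3.1, 7.2]
width: 0.0276
grip_force: 29.8
```

Call:
{"api": "drive_tool", "payload": {
  "moves": [
    [[0,0,0,0,0,0,0],[0,0,0,0,0,0,0]]
  ]
}}

```text
time: 8.25
ee_pos: [0.4726, -0.2089, 0.1041]
eef_rot: [0.963, 0.08, 0.255, -0.021]
ft_force: [-7.1, 2.8, 6.4]
width: 0.028
grip_force: 29.9
```

```bash
python3 -c "
from h import *
inbed()"
```

```text
t 8.25 tcp [-0.0015 -0.0007  0.0394] ang 0.0044 z [-0.005  0.001 -1.   ] F [-7.1  2.8  6.4] T [0.69 1.04 0.4 ] w 0.028011516900241562 29.893799711717293 j [-0.14 -0.07  0.68  2.27 -0.53  0.59 -0.45]
```

Call:
{"api": "drive_tool", "payload": {
  "moves": [
    [[0,0,0,0,0,0,1],[0,0,0,0,0,0,1],[0,0,0,0,0,0,1],[0,0,0,0,0,0,1],[0,0,-0.02,0,0,0,1],[0,0,-0.03,0,0,0,1],[0,0,-0.03,0,0,0,1],[0,0,-0.03,0,0,0,1],[0,0,-0.02,0,0,0,1],[0,0,0,0,0,0,1]]
  ]
}}

```text
time: 9.25
ee_pos: [0.4097, -0.221, 0.2201]
eef_rot: [0.963, 0.08, 0.258, -0.019]
ft_force: [1.4, -0.2, 0.8]
width: 0.0863
grip_force: 0.0
```

```bash
python3 - <<'E'
from h import *
inbed()
c=cam('wrist');im=snap('wrist','w4.png')
print(proj(c,bedpts(P0,[(0,0,.074),(-.022,.014,.073),(-.022,-.014,.073),(.042,.013,.0215),(.042,-.013,.0215),(.15,.013,.0215),(.15,-.013,.0215)])).round(1).tolist())
for q in['stop_grip','rail_low']:
    print(q,[(np.round(x['at'],1).tolist(),round(x['conf'],2)) for x in r.place_of('wrist',q)[:2]])
E
```

```text
t 9.25 tcp [ 0.0011 -0.0026  0.1719] ang 0.0045 z [-0.    -0.003 -1.   ] F [ 1.4 -0.2  0.8] T [-0.18  0.77 -0.02] w 0.08629558549712796 0.0 j [ 0.02 -0.39  0.54  2.21 -0.18  0.87 -0.75]
[[271.4, 216.6], [256.1, 239.3], [286.7, 239.4], [259.2, 162.3], [284.7, 162.4], [258.1, 44.6], [286.3, 44.8]]
stop_grip [([271.1, 214.3], 0.84)]
rail_low [([273.8, 163.7], 0.58)]
```

View pics/w4.png

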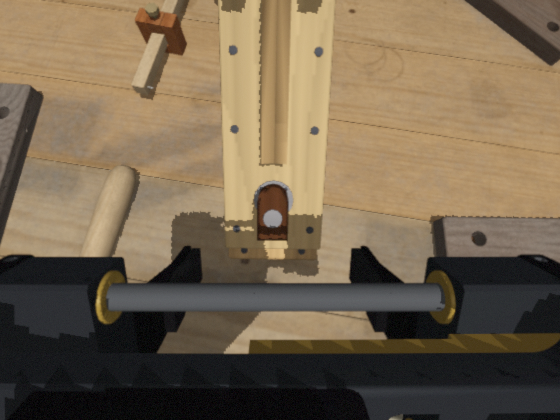

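The nose now points up the slope in line with the rail: head columns 257–288, tail row 240, rail at 260–286, which matches the model. I'll check the angle from the edges.

```bash
python3 - <<'E'
from h import *
im=cv2.imread('pics/w4.png').astype(float)
g=im[:,:,2]
L=[];Rr=[]
for row in range(202,237,2):
    d=np.diff(cv2.GaussianBlur(g[row:row+1],(5,1),0)[0])
    L.append((row,245+np.argmin(d[245:268])+.5));Rr.append((row,276+np.argmax(d[276:297])+.5))
print(L);print(Rr)
# dark V centre line / rail edge
g2=cv2.GaussianBlur(g,(5,5),0)
for lo,hi in((252,265),(280,292)):
    print([(row,lo+int(np.argmax(abs(np.diff(g2[row,lo:hi]))))) for row in range(10,160,15)])
E
```

```text
[(202, np.float64(252.5)), (204, np.float64(253.5)), (206, np.float64(253.5)), (208, np.float64(252.5)), (210, np.float64(252.5)), (212, np.float64(251.5)), (214, np.float64(253.5)), (216, np.float64(252.5)), (218, np.float64(252.5)), (220, np.float64(246.5)), (222, np.float64(256.5)), (224, np.float64(256.5)), (226, np.float64(256.5)), (228, np.float64(251.5)), (230, np.float64(253.5)), (232, np.float64(256.5)), (234, np.float64(256.5)), (236, np.float64(256.5))]
[(202, np.float64(288.5)), (204, np.float64(288.5)), (206, np.float64(288.5)), (208, np.float64(288.5)), (210, np.float64(288.5)), (212, np.float64(287.5)), (214, np.float64(288.5)), (216, np.float64(288.5)), (218, np.float64(288.5)), (220, np.float64(288.5)), (222, np.float64(288.5)), (224, np.float64(288.5)), (226, np.float64(287.5)), (228, np.float64(287.5)), (230, np.float64(287.5)), (232, np.float64(287.5)), (234, np.float64(287.5)), (236, np.float64(287.5))]
[(10, 258), (25, 259), (40, 258), (55, 259), (70, 258), (85, 259), (100, 258), (115, 258), (130, 258), (145, 258)]
[(10, 290), (25, 290), (40, 289), (55, 289), (70, 288), (85, 288), (100, 288), (115, 287), (130, 287), (145, 286)]
```

```bash
sed -i 's/^P0=.*/P0=[.4932,-.2053,.0707,.154]/' h.py; python3 - <<'E'
from h import *
plan(np.array([.42,.208,.20]),tool([1,0,0],[0,0,-1]),1)
E
```

```text
10
[[[0.0063, -0.042, 0.0054, -0.0041, -0.0517, 0.0163, 1], [0.0059, -0.0421, 0.0049, -0.0041, -0.0517, 0.0163, 1], [0.0054, -0.0422, 0.0044, -0.0041, -0.0517, 0.0163, 1], [0.0049, -0.0423, 0.004, -0.0041, -0.0517, 0.0163, 1], [0.0045, -0.0424, 0.0036, -0.0041, -0.0517, 0.0163, 1], [0.0039, -0.0425, 0.0032, -0.0041, -0.0517, 0.0163, 1], [0.0034, -0.0426, 0.0028, -0.0041, -0.0517, 0.0163, 1], [0.0028, -0.0426, 0.0025, -0.0041, -0.0517, 0.0163, 1], [0.0023, -0.0427, 0.0022, -0.0041, -0.0517, 0.0163, 1], [0.0017, -0.0427, 0.0019, -0.0041, -0.0517, 0.0163, 1]]]
```

Call:
{"api": "drive_tool", "payload": {
  "moves": [
    [[0.006,-0.042,0.005,-0.004,-0.052,0.016,1],[0.006,-0.042,0.005,-0.004,-0.052,0.016,1],[0.005,-0.042,0.004,-0.004,-0.052,0.016,1],[0.005,-0.042,0.004,-0.004,-0.052,0.016,1],[0.0045,-0.042,0.004,-0.004,-0.052,0.016,1],[0.004,-0.0425,0.003,-0.004,-0.052,0.016,1],[0.003,-0.0425,0.003,-0.004,-0.052,0.016,1],[0.003,-0.0425,0.0025,-0.004,-0.052,0.016,1],[0.002,-0.0425,0.002,-0.004,-0.052,0.016,1],[0.002,-0.0425,0.002,-0.004,-0.052,0.016,1]]
  ]
}}

```text
time: 10.4
ee_pos: [0.4183, 0.2082, 0.1989]
eef_rot: [1.0, 0.002, -0.003, 0.0]
ft_force: [1.1, -0.5, 1.0]
width: 0.087
grip_force: 0.0
```

Call:
{"api": "drive_tool", "payload": {
  "moves": [
    [[0,0,0,0,0,0,1],[0,0,0,0,0,0,1]]
  ]
}}

```text
time: 10.6
ee_pos: [0.4184, 0.2069, 0.1984]
eef_rot: [1.0, 0.003, -0.003, 0.0]
ft_force: [0.7, -0.2, 0.2]
width: 0.0871
grip_force: 0.0
```

```bash
python3 - <<'E'
from h import *
s=r.read_state();print(s['time'],s['ee_pos'],np.round(s['joint_positions'],2))
c=cam('wrist');im=snap('wrist','w5.png')
for q in['leg_center','leg_tenon']:
    for x in r.place_of('wrist',q)[:2]: print(q,np.round(x['at'],1),x['conf'],onz(c,x['at'],.044))
E
```

```text
10.6 [0.41835414 0.20689721 0.19839235] [-0.15  0.03 -0.41  1.87  0.01  1.25 -2.13]
leg_center [272.  169.5] 0.8 [0.45027005 0.20964484 0.044     ]
leg_tenon [270.9 262.3] 0.7 [0.34480155 0.2105717  0.044     ]
```

View pics/w5.png

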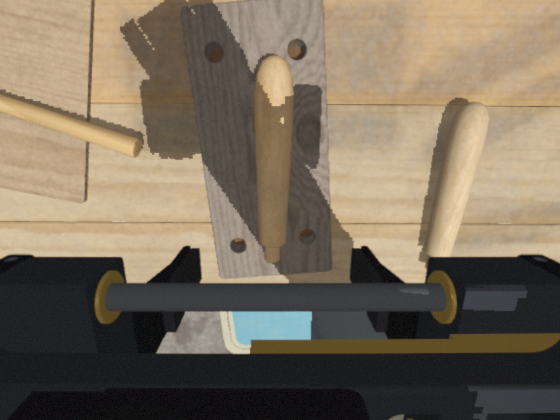

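The leg lies clear on the plank, from the foot at (274,56) to the tenon at (272,262), almost parallel to the tool's x axis, with its middle at (272,169.5). I'll descend to grasp it at the middle.

Call:
{"api": "drive_tool", "payload": {
  "moves": [
    [[0.008,-0.0007,0.033,0,0,0.004,1],[0.008,-0.0007,0.033,0,0,0.004,1],[0.008,-0.0007,0.033,0,0,0.004,1],[0.008,-0.0007,0.03,0,0,0.003,1],[0,0,0.015,0,0,0,1],[0,0,0.013,0,0,0,1],[0,0,0.009,0,0,0,1],[0,0,0,0,0,0,1],[0,0,0,0,0,0,1]]
  ]
}}

```text
time: 11.65
ee_pos: [0.451, 0.2087, 0.035]
eef_rot: [1.0, -0.006, -0.0, 0.0]
ft_force: [0.1, -0.1, 0.5]
width: 0.0867
grip_force: 0.0
```

```bash
python3 - <<'E'
from h import *
s=r.read_state();print(s['time'],s['ee_pos'],R.from_quat(s['eef_rot']).as_matrix().round(3).tolist(),s['ft_force'])
E
```

```text
11.65 [0.45103689 0.20871966 0.03502405] [[1.0, -0.012, -0.001], [-0.012, -1.0, -0.0], [-0.001, 0.0, -1.0]] [ 0.1387253  -0.11940788  0.45804252]
```

Call:
{"api": "drive_tool", "payload": {
  "moves": [
    [[0,-0.001,0.003,0,0,0,1],[0,0,0,0,0,0,0],[0,0,0,0,0,0,0],[0,0,0,0,0,0,0],[0,0,0,0,0,0,0],[0,0,0,0,0,0,0],[0,0,0,0,0,0,0],[0,0,0,0,0,0,0],[0,0,0,0,0,0,0]]
  ],
  "squeeze": 25
}}

```text
time: 12.55
ee_pos: [0.4507, 0.2096, 0.0313]
eef_rot: [1.0, -0.006, -0.001, 0.0]
ft_force: [0.2, 0.2, 0.3]
width: 0.0348
grip_force: 25.0
```

Call:
{"api": "drive_tool", "payload": {
  "moves": [
    [[0,0,0,0,0,0,0],[0,0,-0.01,0,0,0,0],[0,0,-0.03,0,0,0,0],[0,0,-0.04,0,0,0,0],[0,0,-0.04,0,0,0,0],[0,0,-0.04,0,0,0,0],[0,0,-0.03,0,0,0,0],[0,0,-0.02,0,0,0,0],[0,0,0,0,0,0,0]]
  ]
}}

```text
time: 13.45
ee_pos: [0.4521, 0.2106, 0.2448]
eef_rot: [1.0, -0.006, 0.001, -0.001]
ft_force: [-0.6, 0.8, -1.2]
width: 0.0348
grip_force: 25.0
```

```bash
python3 - <<'E'
from h import *
t=bedpts(P0,(.156,0,.111));print(t)
plan(t,bedtool(0),0,v=.04)
c=cam('wrist');r.camera('wrist')
print([(np.round(x['at'],1),x['conf']) for x in r.place_of('wrist','leg_tenon')[:2]],[(np.round(x['at'],1),x['conf']) for x in r.place_of('wrist','leg_center')[:2]])
s=r.read_state();print(proj(c,R.from_quat(s['eef_rot']).apply([(-.106,0,-.013),(-.001,0,-.013)])+s['ee_pos']).round(1))
E
```

```text
[ 0.57185793 -0.19309     0.24482882]
11
[[[0.0113, 0.0366, -0.0, 0.0038, 0.0472, -0.0147, 0], [0.0108, 0.0367, 0.0004, 0.0038, 0.0472, -0.0147, 0], [0.0102, 0.0369, 0.0007, 0.0038, 0.0472, -0.0147, 0], [0.0096, 0.037, 0.001, 0.0038, 0.0472, -0.0147, 0], [0.009, 0.0372, 0.0013, 0.0038, 0.0472, -0.0147, 0], [0.0084, 0.0373, 0.0016, 0.0038, 0.0472, -0.0147, 0], [0.0078, 0.0374, 0.0018, 0.0038, 0.0472, -0.0147, 0], [0.0071, 0.0376, 0.002, 0.0038, 0.0472, -0.0147, 0], [0.0065, 0.0377, 0.0022, 0.0038, 0.0472, -0.0147, 0], [0.0058, 0.0378, 0.0024, 0.0038, 0.0472, -0.0147, 0]]]
[[[0.0051, 0.0379, 0.0025, 0.0038, 0.0472, -0.0147, 0]]]
[] [(array([274.8, 272.8]), 0.66)]
[[275.8 418.4]
 [276.1 273.1]]
```

Call:
{"api": "drive_tool", "payload": {
  "moves": [
    [[0.011,0.036,0,0.004,0.047,-0.015,0],[0.011,0.037,0,0.004,0.047,-0.015,0],[0.01,0.037,0.001,0.004,0.047,-0.015,0],[0.01,0.037,0.001,0.004,0.047,-0.015,0],[0.009,0.037,0.001,0.004,0.047,-0.015,0],[0.008,0.037,0.0015,0.004,0.047,-0.015,0],[0.008,0.0375,0.002,0.004,0.047,-0.015,0],[0.007,0.0375,0.002,0.004,0.047,-0.015,0],[0.0065,0.038,0.002,0.004,0.047,-0.015,0],[0.006,0.038,0.0025,0.004,0.047,-0.014,0]]
  ]
}}

```text
time: 14.6
ee_pos: [0.5597, -0.1583, 0.2403]
eef_rot: [0.97, 0.068, 0.232, -0.018]
ft_force: [0.3, 0.9, -1.5]
width: 0.0349
grip_force: 25.0
```

Call:
{"api": "drive_tool", "payload": {
  "moves": [
    [[0.005,0.038,0.0025,0.003,0.047,-0.014,0],[0,0,0,0,0,0,0],[0,0,0,0,0,0,0]]
  ]
}}

```text
time: 14.9
ee_pos: [0.5701, -0.1943, 0.2396]
eef_rot: [0.964, 0.074, 0.253, -0.02]
ft_force: [0.0, 0.3, -1.1]
width: 0.0348
grip_force: 25.0
```

```bash
python3 - <<'E'
from h import *
inbed(); plan(bedpts(P0,(.156,0,.045)),bedtool(0),0,v=.02)
im=snap('wrist','w6.png');snap('scene','s6.png')
E
```

```text
t 14.9 tcp [ 0.1518 -0.001   0.1074] ang -0.0019 z [-0.011  0.001 -1.   ] F [ 0.   0.3 -1.1] T [-0.08  0.81  0.08] w 0.034803964502751576 24.996957615985593 j [ 0.25 -0.03  0.15  1.93 -0.36  0.83 -0.83]
4
[[[0.0012, -0.0002, 0.0156, -0.0002, 0.0027, -0.0005, 0], [0.0012, -0.0002, 0.0156, -0.0002, 0.0027, -0.0005, 0], [0.0011, -0.0002, 0.0156, -0.0002, 0.0027, -0.0005, 0], [0.0011, -0.0002, 0.0156, -0.0002, 0.0027, -0.0005, 0]]]
```

View pics/w6.png

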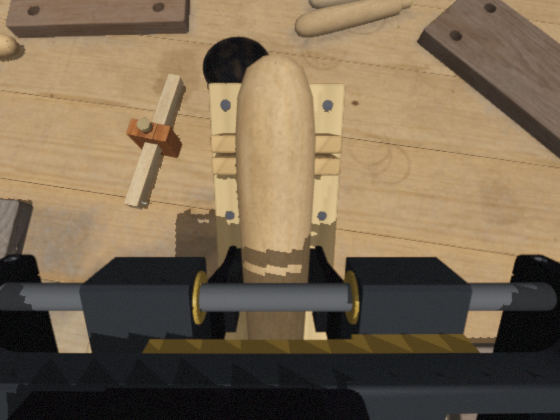

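The leg hangs centred over the rail: its foot end is at column 276, midway between the posts (outer edges 211 and 341). Lowering it.

Call:
{"api": "drive_tool", "payload": {
  "moves": [
    [[0.001,0,0.0155,0,0.003,0,0],[0.001,0,0.0155,0,0.003,0,0],[0.001,0,0.0155,0,0.003,0,0],[0.001,0,0.0155,0,0.002,0,0],[0,0,0.007,0,0,0,0],[0,0,0.005,0,0,0,0],[0,0,0,0,0,0,0],[0,0,0,0,0,0,0]]
  ]
}}

```text
time: 15.8
ee_pos: [0.6112, -0.1877, 0.1801]
eef_rot: [0.963, 0.075, 0.26, -0.02]
ft_force: [-0.5, -0.4, -1.0]
width: 0.0344
grip_force: 25.0
```

```bash
python3 -c "
from h import *
inbed()"
```

```text
t 15.8 tcp [ 0.158  -0.0007  0.0351] ang 0.0006 z [ 0.004 -0.    -1.   ] F [-0.5 -0.4 -1. ] T [-0.16  0.88 -0.03] w 0.03439617682621635 24.99734209251983 j [ 0.23  0.1   0.14  1.94 -0.43  0.68 -0.77]
```

Call:
{"api": "drive_tool", "payload": {
  "moves": [
    [[0,0,0.004,0,0,0,0],[0,0,0.003,0,0,0,0],[0,0,0.001,0,0,0,0],[0,0,0,0,0,0,0]]
  ]
}}

```text
time: 16.2
ee_pos: [0.615, -0.1869, 0.1724]
eef_rot: [0.963, 0.075, 0.26, -0.02]
ft_force: [0.0, -0.1, -2.1]
width: 0.0348
grip_force: 25.0
```

Call:
{"api": "drive_tool", "payload": {
  "moves": [
    [[0,0,0.0015,0,0,0,0],[0,0,0.001,0,0,0,0],[0,0,0,0,0,0,0]]
  ]
}}

```text
time: 16.5
ee_pos: [0.6164, -0.1868, 0.1705]
eef_rot: [0.963, 0.075, 0.26, -0.02]
ft_force: [0.0, -0.5, -0.9]
width: 0.0349
grip_force: 25.0
```

Call:
{"api": "drive_tool", "payload": {
  "moves": [
    [[0,0,0.001,0,0,0,0],[0,0,0.001,0,0,0,0],[0,0,0,0,0,0,0]]
  ]
}}

```text
time: 16.8
ee_pos: [0.6169, -0.1872, 0.1701]
eef_rot: [0.963, 0.074, 0.26, -0.02]
ft_force: [-15.5, 1.7, 13.6]
width: 0.0346
grip_force: 25.1
```

```bash
python3 -c "
from h import *
inbed()"
```

```text
t 16.8 tcp [ 0.158  -0.0011  0.0236] ang -0.0002 z [ 0.004  0.    -1.   ] F [-15.5   1.7  13.6] T [0.54 2.15 0.27] w 0.034620558204073296 25.095255359574367 j [ 0.23  0.12  0.13  1.94 -0.45  0.66 -0.76]
```

Contact at 20 N. I'll back off 1.5 mm and slide down the slope.

Call:
{"api": "drive_tool", "payload": {
  "moves": [
    [[0,0,-0.0018,0,0,0,0],[-0.006,0,0,0,0,0,0],[-0.01,0,0,0,0,0,0],[-0.008,0,0,0,0,0,0],[-0.004,0,0,0,0,0,0],[0,0,0,0,0,0,0]]
  ]
}}

```text
time: 17.4
ee_pos: [0.5914, -0.1909, 0.1555]
eef_rot: [0.963, 0.074, 0.259, -0.02]
ft_force: [-4.5, -1.2, 1.9]
width: 0.0346
grip_force: 25.0
```

Call:
{"api": "drive_tool", "payload": {
  "moves": [
    [[-0.002,0,0,0,0,0,0],[-0.001,0,0,0,0,0,0],[0,0,0,0,0,0,0]]
  ]
}}

```text
time: 17.7
ee_pos: [0.5902, -0.1908, 0.1549]
eef_rot: [0.963, 0.075, 0.26, -0.02]
ft_force: [-0.4, -0.2, 0.7]
width: 0.0344
grip_force: 25.0
```

```bash
python3 -c "
from h import *
inbed()
snap('scene','s7.png')"
```

```text
t 17.7 tcp [ 0.127  -0.0006  0.0239] ang 0.0007 z [ 0.004  0.    -1.   ] F [-0.4 -0.2  0.7] T [-0.18  0.69 -0.12] w 0.034428376386246705 24.984304619865725 j [ 0.25  0.09  0.14  2.01 -0.48  0.64 -0.7 ]
```

Call:
{"api": "drive_tool", "payload": {
  "moves": [
    [[-0.002,0,0,0,0,0,0],[-0.001,0,0,0,0,0,0],[-0.001,0,0,0,0,0,0],[0,0,0,0,0,0,0]]
  ]
}}

```text
time: 18.15
ee_pos: [0.5865, -0.1914, 0.1527]
eef_rot: [0.963, 0.075, 0.26, -0.02]
ft_force: [0.4, -1.4, 1.9]
width: 0.0346
grip_force: 25.0
```

Call:
{"api": "drive_tool", "payload": {
  "moves": [
    [[-0.001,0,0,0,0,0,0],[-0.001,0,0,0,0,0,0],[0,0,0,0,0,0,0]]
  ]
}}

```text
time: 18.45
ee_pos: [0.5847, -0.1917, 0.1517]
eef_rot: [0.963, 0.075, 0.26, -0.02]
ft_force: [0.1, -1.2, 2.1]
width: 0.0345
grip_force: 25.0
```

Call:
{"api": "drive_tool", "payload": {
  "moves": [
    [[-0.001,0,0,0,0,0,0],[-0.0005,0,0,0,0,0,0],[0,0,0,0,0,0,0]]
  ]
}}

```text
time: 18.75
ee_pos: [0.5835, -0.1919, 0.151]
eef_rot: [0.963, 0.075, 0.26, -0.02]
ft_force: [0.2, 0.0, 2.7]
width: 0.0345
grip_force: 25.0
```

Call:
{"api": "drive_tool", "payload": {
  "moves": [
    [[-0.001,0,0,0,0,0,0],[-0.001,0,0,0,0,0,0],[0,0,0,0,0,0,0]]
  ]
}}

```text
time: 19.05
ee_pos: [0.5817, -0.1922, 0.1499]
eef_rot: [0.963, 0.075, 0.26, -0.02]
ft_force: [0.1, -0.6, 2.6]
width: 0.0346
grip_force: 25.0
```

Call:
{"api": "drive_tool", "payload": {
  "moves": [
    [[-0.001,0,0,0,0,0,0],[-0.0005,0,0,0,0,0,0],[0,0,0,0,0,0,0]]
  ]
}}

```text
time: 19.35
ee_pos: [0.5811, -0.1923, 0.1496]
eef_rot: [0.962, 0.075, 0.26, -0.02]
ft_force: [5.6, 0.1, 2.8]
width: 0.0346
grip_force: 24.9
```

```bash
python3 -c "
from h import *
inbed()"
```

```text
t 19.35 tcp [ 0.1164 -0.0006  0.0239] ang 0.0009 z [ 0.005 -0.    -1.   ] F [5.6 0.1 2.8] T [-0.01 -0.44 -0.17] w 0.03456324034502981 24.90805672663555 j [ 0.26  0.08  0.14  2.03 -0.49  0.63 -0.68]
```

Call:
{"api": "drive_tool", "payload": {
  "moves": [
    [[0,0,0,0,0,0,0.5],[0,0,0,0,0,0,0.7],[0,0,0,0,0,0,0.85],[0,0,0,0,0,0,0.85],[0,0,0,0,0,0,0.85],[0,0,0,0,0,0,0.85]]
  ]
}}

```text
time: 19.95
ee_pos: [0.5804, -0.1923, 0.1491]
eef_rot: [0.963, 0.075, 0.26, -0.02]
ft_force: [0.6, 0.4, 0.2]
width: 0.0709
grip_force: 0.0
```

Call:
{"api": "drive_tool", "payload": {
  "moves": [
    [[0,0,-0.01,0,0,0,0.85],[0,0,-0.03,0,0,0,0.85],[0,0,-0.04,0,0,0,0.85],[-0.02,0,-0.04,0,0,0,0.85],[-0.04,0,-0.01,0,0,0,0.85],[-0.02,0,0,0,0,0,0.85],[0,0,0,0,0,0,0.85],[0,0,0,0,0,0,0.85]]
  ]
}}

```text
time: 20.75
ee_pos: [0.4478, -0.2131, 0.2222]
eef_rot: [0.962, 0.074, 0.26, -0.02]
ft_force: [-0.5, 0.0, 1.0]
width: 0.0739
grip_force: 0.0
```

```bash
python3 - <<'E'
from h import *
inbed()
c=cam('wrist');im=snap('wrist','w8.png')
cv2.imwrite('pics/c8.png',cv2.resize(im[0:260,170:380,::-1],None,fx=3,fy=2.3))
print(proj(c,bedpts(P0,[(.028,0,.073),(.042,0,.0215),(.014,0,.03),(.119,0,.051),(.224,0,.034)])).round(1).tolist())
E
```

```text
t 20.75 tcp [ 0.0359 -0.0008  0.1542] ang 0.0004 z [ 0.005 -0.    -1.   ] F [-0.5  0.   1. ] T [-0.15  0.67 -0.  ] w 0.0738908208941939 0.0 j [ 0.34 -0.25  0.23  2.16 -0.38  0.85 -0.65]
[[273.6, 230.5], [273.8, 200.3], [273.8, 229.7], [273.7, 118.6], [273.7, -18.0]]
```

View pics/w8.png

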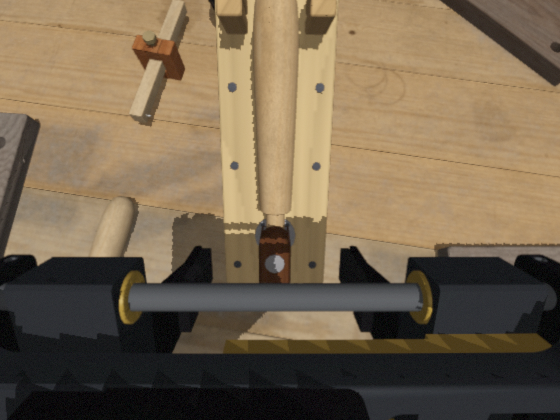

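The leg lies in the rail with its tenon under the nose (shoulder at row 213, nose tip at row 227), and the other leg and the gauge are untouched. I'll push gently on the foot end to make sure it is seated.

Call:
{"api": "drive_tool", "payload": {
  "moves": [
    [[0.03,0.0008,0,0,0,0,0],[0.045,0,0,0,0,0,0],[0.045,0,0,0,0,0,0],[0.045,0,0,0,0,0,0],[0.045,0,0,0,0,0,0],[0.012,0,0.01,0,0,0,0],[0,0,0.02,0,0,0,0],[0,0,0,0,0,0,0],[0,0,0,0,0,0,0]]
  ]
}}

```text
time: 21.7
ee_pos: [0.6524, -0.1815, 0.3067]
eef_rot: [0.963, 0.075, 0.259, -0.02]
ft_force: [-0.9, 0.3, 1.0]
width: 0.0095
grip_force: 0.0
```

```bash
python3 -c "
from h import *
inbed()"
```

```text
t 21.7 tcp [ 0.2574 -0.0008  0.1239] ang 0.0009 z [ 0.003  0.001 -1.   ] F [-0.9  0.3  1. ] T [-0.19  0.75 -0.02] w 0.009512758498612554 0.0 j [ 0.24  0.08  0.09  1.68 -0.31  0.93 -0.96]
```

Call:
{"api": "drive_tool", "payload": {
  "moves": [
    [[0,0,0.03,0,0,0,0],[0,0,0.03,0,0,0,0],[0,0,0.02,0,0,0,0],[0,0,0.01,0,0,0,0],[-0.008,0,0,0,0,0,0],[-0.006,0,0,0,0,0,0],[0,0,0,0,0,0,0]]
  ]
}}

```text
time: 22.4
ee_pos: [0.684, -0.178, 0.2233]
eef_rot: [0.962, 0.074, 0.26, -0.02]
ft_force: [0.1, 0.4, -0.6]
width: 0.0004
grip_force: 0.0
```

Call:
{"api": "drive_tool", "payload": {
  "moves": [
    [[-0.004,0,0,0,0,0,0],[-0.002,0,0,0,0,0,0],[0,0,0,0,0,0,0]]
  ]
}}

```text
time: 22.7
ee_pos: [0.6796, -0.1779, 0.2195]
eef_rot: [0.963, 0.074, 0.26, -0.02]
ft_force: [-0.3, 0.4, 0.4]
width: 0.0003
grip_force: 0.0
```

Call:
{"api": "drive_tool", "payload": {
  "moves": [
    [[-0.002,0,0,0,0,0,0],[-0.001,0,0,0,0,0,0],[0,0,0,0,0,0,0]]
  ]
}}

```text
time: 23.0
ee_pos: [0.6772, -0.1781, 0.2176]
eef_rot: [0.963, 0.075, 0.26, -0.02]
ft_force: [0.6, 0.7, -0.8]
width: 0.0003
grip_force: 0.0
```

```bash
python3 -c "
from h import *
inbed()"
```

```text
t 23.0 tcp [ 0.2345 -0.0013  0.0342] ang 0.0006 z [ 0.003  0.    -1.   ] F [ 0.6  0.7 -0.8] T [-0.19  0.73 -0.01] w 0.00030204921014115836 0.0 j [ 0.24  0.19  0.07  1.76 -0.36  0.75 -0.9 ]
```

Call:
{"api": "drive_tool", "payload": {
  "moves": [
    [[-0.002,0,0,0,0,0,0],[-0.001,0,0,0,0,0,0],[0,0,0,0,0,0,0]]
  ]
}}

```text
time: 23.3
ee_pos: [0.6759, -0.1782, 0.2175]
eef_rot: [0.962, 0.075, 0.261, -0.02]
ft_force: [5.1, 1.6, 3.1]
width: 0.0007
grip_force: 2.6
```

Call:
{"api": "drive_tool", "payload": {
  "moves": [
    [[-0.001,0,0,0,0,0,0],[-0.001,0,0,0,0,0,0],[0,0,0,0,0,0,0]]
  ]
}}

```text
time: 23.6
ee_pos: [0.6752, -0.1783, 0.2178]
eef_rot: [0.962, 0.075, 0.262, -0.02]
ft_force: [7.6, 1.5, 3.9]
width: 0.0004
grip_force: 4.4
```

Call:
{"api": "drive_tool", "payload": {
  "moves": [
    [[-0.001,0,0,0,0,0,0],[-0.0005,0,0,0,0,0,0],[0,0,0,0,0,0,0]]
  ]
}}

```text
time: 23.9
ee_pos: [0.6747, -0.1783, 0.2179]
eef_rot: [0.962, 0.075, 0.263, -0.019]
ft_force: [9.2, 0.9, 5.9]
width: 0.0005
grip_force: 5.8
```

Firm resistance right away (about 10 N with no travel), so the leg is seated. Backing off.

Call:
{"api": "drive_tool", "payload": {
  "moves": [
    [[0.006,0,0,0,0,0,0],[0.015,0,0,0,0,0,0],[0,0,-0.02,0,0,0,0],[0,0,-0.04,0,0,0,0],[0,0,-0.045,0,0,0,0],[-0.045,0,-0.02,0,0,0,0],[-0.05,0,0,0,0,0,0],[-0.05,0,0,0,0,0,0],[-0.05,0,0,0,0,0,0],[-0.03,0,0,0,0,0,0]]
  ]
}}

```text
time: 24.9
ee_pos: [0.4319, -0.2158, 0.2174]
eef_rot: [0.963, 0.074, 0.259, -0.021]
ft_force: [0.3, -0.3, 0.4]
width: 0.0004
grip_force: 0.0
```

Call:
{"api": "drive_tool", "payload": {
  "moves": [
    [[0,0,0,0,0,0,0],[0,0,0,0,0,0,0],[0,0,0,0,0,0,0]]
  ]
}}

```text
time: 25.2
ee_pos: [0.4363, -0.2156, 0.2206]
eef_rot: [0.962, 0.075, 0.26, -0.02]
ft_force: [0.3, 0.1, -0.0]
width: 0.0005
grip_force: 0.0
```

```bash
python3 - <<'E'
from h import *
inbed()
c=cam('wrist');im=snap('wrist','w9.png')[:,:,::-1];sc=snap('scene','s9.png')[:,:,::-1]
a=cv2.resize(im[80:250,215:335],(400,567),interpolation=2);b=cv2.resize(sc[180:322,290:390],(400,567),interpolation=2)
cv2.imwrite('pics/c9.png',np.hstack([a,b]))
W,S=cam('wrist'),cam('scene')
for n in('wrist','scene'):
  for q in('leg_tenon','stop_face','leg_center'):
    print(n,q,[(np.round(x['at'],1).tolist(),round(x['conf'],2)) for x in r.place_of(n,q)[:2]])
  print(proj(cam(n),bedpts(P0,[(.014,0,.03),(.119,0,.034)])).round(1).tolist())
E
```

```text
t 25.2 tcp [ 0.0249 -0.0015  0.1587] ang 0.0016 z [ 0.004  0.    -1.   ] F [ 0.3  0.1 -0. ] T [-0.16  0.71  0.03] w 0.0005462578785146821 0.0 j [ 0.36 -0.26  0.23  2.17 -0.39  0.86 -0.63]
wrist leg_tenon [([272.0, 221.6], 0.9)]
wrist stop_face [([271.3, 218.0], 0.7)]
wrist leg_center [([276.6, 109.1], 0.78)]
[[273.3, 217.2], [273.3, 105.4]]
scene leg_tenon [([341.0, 267.7], 0.87), ([339.9, 279.4], 0.33)]
scene stop_face [([341.7, 269.2], 0.81)]
scene leg_center [([354.6, 228.6], 0.98)]
[[340.5, 268.5], [352.1, 228.7]]
```

View pics/c9.png

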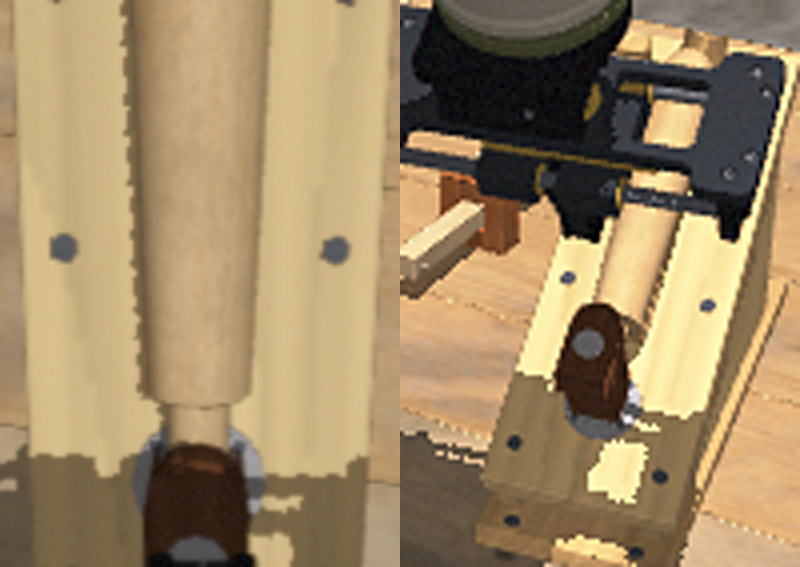

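The tenon runs straight under the nose to the face: the networks put `leg_tenon` and `stop_face` within 2–4 px of each other in both views. The nose is in line with the rail and the gripper is clear, so I'm handing in.

```bash
python3 -c "
from bench import r
print(r.close_job())"
```

```text
the job is handed in; nothing more can be done
None
```

I turned the stop until its nose points up the slope, to within about 1°, laid the leg in the V rail with its tenon resting against the steel face, and handed the job in after about 25 s; the other leg and the gauge were left alone.

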